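# Run a finger-tracing board's test line

## Task

Check the finger-tracing board before the next patient: with the fingers closed and pointing straight down, press its springy face lightly at the end of the yellow line nearest the green marker and trace along the whole line to the end nearest the red marker, without pressing anywhere off the line and without pushing the face down to its stop. Finish there with the fingertips still resting lightly pressed on the red end of the line: the program ends while holding that touch. Use the bare fingertips, not the stylus, and do not lift or shift the board, its markers or anything else on the desk.

Things in the scene. Friction and masses are not known exactly. Their poses are not given: they have to be found in the camera images.
- board: Finger-tracing board lying loose on the desk: white plastic base, 225 (x) x 340 (y) x 22 mm high, 1.8 kg. Origin on the desk under the middle of the face; the base reaches from x = -92 to +132 mm and y = -170 to +170 mm. The dark face, 150 x 250 mm (x = +-75, y = +-125 mm), stands on top of it, its upper surface level and 32 mm above the desk when not pressed. Its z is up; it may be yawed up to about 0.45 rad either way.
- face (a joint): How far the board's sprung face is pressed down, in m: 0 at rest, 0.008 at its stop. The whole face sinks level wherever it is pressed; it starts to move at about 1 N and takes about 0.4 N per mm more (about 2.5 N at 4 mm, 4 N at the stop). A press of 3 to 5 mm is light; under 1 mm hardly counts, over 7 mm is at the stop.
- green: Green marker tile, 26 x 26 x 7 mm, 30 g, lying loose on the white rim just beyond one end of the yellow line (48 mm past it along the board, up to 20 mm to either side): the line starts at this end. Which end of the board it is at varies. Origin at the middle of its underside.
- red: Red marker tile, same size, on the rim just beyond the other end of the yellow line: the line finishes at this end. Origin at the middle of its underside.
- p0 (a point): Point on the upper surface of the sprung face, on the middle of the yellow line, 0 tenths of the way along it from its -y end (in the board's frame). It sinks with the face. The line is 10 mm wide and 264 mm long, one S-shaped wave x = 40 mm * sin(2 pi y / 200 mm) from y = -100 to +100 mm in the board's frame; the eleven points p0 to p10 are evenly spaced along it.
- p1 (a point): Point on the upper surface of the sprung face, on the middle of the yellow line, 1 tenths of the way along it from its -y end (in the board's frame). It sinks with the face.
- p2 (a point): Point on the upper surface of the sprung face, on the middle of the yellow line, 2 tenths of the way along it from its -y end (in the board's frame). It sinks with the face.
- p3 (a point): Point on the upper surface of the sprung face, on the middle of the yellow line, 3 tenths of the way along it from its -y end (in the board's frame). It sinks with the face.
- p4 (a point): Point on the upper surface of the sprung face, on the middle of the yellow line, 4 tenths of the way along it from its -y end (in the board's frame). It sinks with the face.
- p5 (a point): Point on the upper surface of the sprung face, on the middle of the yellow line, 5 tenths of the way along it from its -y end (in the board's frame). It sinks with the face.
- p6 (a point): Point on the upper surface of the sprung face, on the middle of the yellow line, 6 tenths of the way along it from its -y end (in the board's frame). It sinks with the face.
- p7 (a point): Point on the upper surface of the sprung face, on the middle of the yellow line, 7 tenths of the way along it from its -y end (in the board's frame). It sinks with the face.
- p8 (a point): Point on the upper surface of the sprung face, on the middle of the yellow line, 8 tenths of the way along it from its -y end (in the board's frame). It sinks with the face.
- p9 (a point): Point on the upper surface of the sprung face, on the middle of the yellow line, 9 tenths of the way along it from its -y end (in the board's frame). It sinks with the face.
- p10 (a point): Point on the upper surface of the sprung face, on the middle of the yellow line, 10 tenths of the way along it from its -y end (in the board's frame). It sinks with the face.
- stylus: Black stylus, 11 x 136 x 11 mm, lying loose in a shallow holder on the board's far rim, 106 mm from the board's origin along its +x. Leave it there.
- medicine: White medicine bottle with a blue label, 48 mm across, 85 mm high, standing beside the board's +y end. Leave it.
- tin: Metal pill tin, 73 x 108 x 26 mm, beside the board's -y end. Leave it.
- pump_a: Grey metal pump bottle with a white nozzle, 64 mm across, 204 mm high. Leave it.
- pump_b: A second pump bottle of the same kind. Leave it.
- mouse: Black computer mouse, 105 x 60 x 33 mm, on a blue mat on the right of the desk. Leave it.
- stapler: Black and blue stapler, 130 x 36 x 45 mm, on the left of the desk. Leave it.

How it is judged:
On the way, in this order (a step that is already met when the one before it is completed fails the run):
1. fingertips pressing lightly on the line, at its green end (within 14 mm) (value of joint face above 0.0008 m and contact force between the fingers and board above 0.2 N and ((horizontal distance between green and p0 below 0.08 m and horizontal distance between the grasp point and p0 below 0.014 m) or (horizontal distance between green and p10 below 0.08 m and horizontal distance between the grasp point and p10 below 0.014 m))), for 0.2 s.
2. fingertips pressing lightly on the line, 1 tenths of the way from green to red (within 14 mm) (value of joint face above 0.0008 m and contact force between the fingers and board above 0.2 N and ((horizontal distance between green and p0 below 0.08 m and horizontal distance between the grasp point and p1 below 0.014 m) or (horizontal distance between green and p10 below 0.08 m and horizontal distance between the grasp point and p9 below 0.014 m))), for 0.04 s.
3. fingertips pressing lightly on the line, 2 tenths of the way from green to red (within 14 mm) (value of joint face above 0.0008 m and contact force between the fingers and board above 0.2 N and ((horizontal distance between green and p0 below 0.08 m and horizontal distance between the grasp point and p2 below 0.014 m) or (horizontal distance between green and p10 below 0.08 m and horizontal distance between the grasp point and p8 below 0.014 m))), for 0.04 s.
4. fingertips pressing lightly on the line, 3 tenths of the way from green to red (within 14 mm) (value of joint face above 0.0008 m and contact force between the fingers and board above 0.2 N and ((horizontal distance between green and p0 below 0.08 m and horizontal distance between the grasp point and p3 below 0.014 m) or (horizontal distance between green and p10 below 0.08 m and horizontal distance between the grasp point and p7 below 0.014 m))), for 0.04 s.
5. fingertips pressing lightly on the line, 4 tenths of the way from green to red (within 14 mm) (value of joint face above 0.0008 m and contact force between the fingers and board above 0.2 N and ((horizontal distance between green and p0 below 0.08 m and horizontal distance between the grasp point and p4 below 0.014 m) or (horizontal distance between green and p10 below 0.08 m and horizontal distance between the grasp point and p6 below 0.014 m))), for 0.04 s.
6. fingertips pressing lightly on the line, 5 tenths of the way from green to red (within 14 mm) (value of joint face above 0.0008 m and contact force between the fingers and board above 0.2 N and ((horizontal distance between green and p0 below 0.08 m and horizontal distance between the grasp point and p5 below 0.014 m) or (horizontal distance between green and p10 below 0.08 m and horizontal distance between the grasp point and p5 below 0.014 m))), for 0.04 s.
7. fingertips pressing lightly on the line, 6 tenths of the way from green to red (within 14 mm) (value of joint face above 0.0008 m and contact force between the fingers and board above 0.2 N and ((horizontal distance between green and p0 below 0.08 m and horizontal distance between the grasp point and p6 below 0.014 m) or (horizontal distance between green and p10 below 0.08 m and horizontal distance between the grasp point and p4 below 0.014 m))), for 0.04 s.
8. fingertips pressing lightly on the line, 7 tenths of the way from green to red (within 14 mm) (value of joint face above 0.0008 m and contact force between the fingers and board above 0.2 N and ((horizontal distance between green and p0 below 0.08 m and horizontal distance between the grasp point and p7 below 0.014 m) or (horizontal distance between green and p10 below 0.08 m and horizontal distance between the grasp point and p3 below 0.014 m))), for 0.04 s.
9. fingertips pressing lightly on the line, 8 tenths of the way from green to red (within 14 mm) (value of joint face above 0.0008 m and contact force between the fingers and board above 0.2 N and ((horizontal distance between green and p0 below 0.08 m and horizontal distance between the grasp point and p8 below 0.014 m) or (horizontal distance between green and p10 below 0.08 m and horizontal distance between the grasp point and p2 below 0.014 m))), for 0.04 s.
10. fingertips pressing lightly on the line, 9 tenths of the way from green to red (within 14 mm) (value of joint face above 0.0008 m and contact force between the fingers and board above 0.2 N and ((horizontal distance between green and p0 below 0.08 m and horizontal distance between the grasp point and p9 below 0.014 m) or (horizontal distance between green and p10 below 0.08 m and horizontal distance between the grasp point and p1 below 0.014 m))), for 0.04 s.
At the end, for the whole second after the job is handed in: The fingertips are still on the red end of the line (within 14 mm) and hold the face pressed, at least 0.8 mm and less than 7.2 mm down; the board and its markers are within 15 mm, and everything else within 20 mm, of where they were (value of joint face between 0.0008 and 0.0072 m and contact force between the fingers and board above 0.2 N and ((horizontal distance between green and p0 below 0.08 m and horizontal distance between the grasp point and p10 below 0.014 m) or (horizontal distance between green and p10 below 0.08 m and horizontal distance between the grasp point and p0 below 0.014 m)) and velocity of joint face below 0.02 m/s and distance of each of board, green, red from where it was at the start of the episode below 0.015 m and distance of each of stylus, medicine, tin, pump_a, pump_b, mouse, stapler from where it was at the start of the episode below 0.02 m); the arm keeps its last pose, push and grip.
It fails at once if the face is pressed off the line (fingertips more than 22 mm from every one of the points p0 to p10, so some 17 mm off the line) (value of joint face above 0.0008 m and horizontal distance between the grasp point and p0 above 0.022 m and horizontal distance between the grasp point and p1 above 0.022 m and horizontal distance between the grasp point and p2 above 0.022 m and horizontal distance between the grasp point and p3 above 0.022 m and horizontal distance between the grasp point and p4 above 0.022 m and horizontal distance between the grasp point and p5 above 0.022 m and horizontal distance between the grasp point and p6 above 0.022 m and horizontal distance between the grasp point and p7 above 0.022 m and horizontal distance between the grasp point and p8 above 0.022 m and horizontal distance between the grasp point and p9 above 0.022 m and horizontal distance between the grasp point and p10 above 0.022 m).
It fails at once if the face is pushed down to its stop (more than 7.2 mm) (value of joint face above 0.0072 m).
It fails at once if the board or a marker is lifted or shifted by more than 15 mm (distance of any of board, green, red from where it was at the start of the episode above 0.015 m).
It fails at once if the stylus or another thing on the desk is lifted or shifted by more than 20 mm (distance of any of stylus, medicine, tin, pump_a, pump_b, mouse, stapler from where it was at the start of the episode above 0.02 m).
It also fails if it takes over 51 s, if anything falls off the work surface, if the arm or the gripper's body presses on something with over 40 N, if the wrist force passes 120 N, or if a joint passes its speed limit or range.

## Robot

A 6-joint arm with a two-finger parallel gripper is mounted at the origin on the work surface. World frame = base frame: x ahead of the robot, y to its left, z up, the work surface at z = 0. Lengths are in m, angles in rad, forces in N, time in s.
With the tool pointing down it reaches from about 0.375 to 0.9 m from the base axis. Payload 3.1 kg.
Tool frame: the origin (TCP) lies at the very end of the fingers, on their centre line; the grasp point (between the pads) lies 19 mm behind it; z points along the fingers, y is the direction in which the jaws open and shut (so a half turn about z gives the same grasp; the last joint's range is limited). The gripper opens to 87 mm and grips with 3 to 60 N. Pads are 19 mm wide; open, the fingers measure 117 mm over their backs; the gripper's body (75 mm by 190 mm) begins 51 mm behind the grasp point.
Start: joints at [-1.327, 0.527, 1.433, -0, 1.181, -0.178], TCP at [0.256, -0.57, 0.223] pointing down, gripper open.
Joint ranges: [-3.08, 3.08], [-0.75, 2.2], [0.22, 2.44], [-1.43, 4.57], [0, 2.65], [-2.85, 2.85]. Speed limits (rad/s): [2.79, 2.79, 3.14, 3.14, 3.14, 3.14].

## Interface

Orientations are given as a unit quaternion [x, y, z, w].
In Python, from rig import robot gives the robot as it stands. The module is installed in compiled form; this text tells all that it offers.
- The arm moves only by the tool carry_out, never from a script. Its argument "series" is a list of rows, each a list of 7 numbers: the shift along the tool's x, y, z in mm, then the turn, a rotation vector about the tool's x, y, z in degrees, then the gripper command: -1 is shut, 1 is fully open, values between are in proportion. In form: [[tx, ty, tz, rx, ry, rz, claw], ...]. A call has 1 to 8 rows; each row is the pose to reach, as a shift and turn from the pose measured when the call began, along the tool's axes at that moment; what a row does not reach only later rows make up. A row lasts 1/8 s, in which the tool goes at most 62.5 mm and 10.7 degrees, less where a joint would pass 70% of its speed; a pose out of reach is approached as far as the arm can. A call with a gripper value outside its range is refused whole. The fingers move at their own pace and stop on an object; "force" is the grip in N (left out, the last holds). Time passes only in rows, so rows that repeat a pose let the fingers close. It gives the time, the measured TCP pose, the force and the opening at its end, in the units of the state.
- robot.get_obs(): the state, without advancing time (a new reading comes with each control period).
- robot.camera(name): name is "scene" or "top"; returns a dict with "pixels" (480x640x3 uint8, red, green, blue), "fx", "fy", "cx", "cy" (pixels), "position" and "attitude" of the camera in the world. Camera axes: x right, y down, z forward; pixel columns grow to the right and rows downward; lengths in m; the calibration is good to about 2 mm. A picture is of the moment at which its call begins. There is no depth.
- robot.hand_in(): hands the job in, once; it reports no verdict.
The state is a dict: "time": time; "q": joint angles; "joint_velocities": joint speeds; "joint_torque": joint torques, N m; "position": TCP position; "tool_rot": TCP orientation; "ft_force": force on the tool from outside, world axes, zero at the start; "moment": the same for the moment, N m; "grip_width": finger opening in m.
Only numpy, scipy, OpenCV 4.12 (cv2) and the standard library are available. Lean on these libraries where they do the work, as an engineer would, in place of code of your own. Each camera call takes 0.05 s, during which the arm holds its last target.

## Working session

There is one attempt and no reset: what is moved stays moved. The work goes in short steps, Python scripts to look and compute and a tool call to move; the robot and the scene stay as the last step left them, time stands still between calls to the robot, and variables do not carry over. Pictures are saved under pics/ and viewed, and the job is handed in when it is done.

Besides the shell and the picture viewer there is one more tool, called after "Call:" in YAML: its name, and indented under it one key for each argument. carry_out: Moves the arm, as the interface text tells. Its arguments: {"type":"object","properties":{"series":{"type":"array"},"force":{"type":"number"}},"required":["series"]}

```bash
mkdir -p pics; python3 - <<'E'
from rig import robot
import cv2
o=robot.get_obs(); print(o)
for n in("scene","top"):
    c=robot.camera(n); print(n,{k:v for k,v in c.items() if k!="pixels"})
    cv2.imwrite(f"pics/{n}0.png",c["pixels"][:,:,::-1])
E
```

```text
{'time': 0.0, 'q': array([-1.32651948e+00,  5.28477668e-01,  1.43391833e+00, -3.92047259e-05,
        1.18135444e+00, -1.78510182e-01]), 'joint_velocities': array([-0.00113244,  0.00024758, -0.00174516,  0.00113683,  0.00029287,
        0.00026324]), 'joint_torque': array([-6.31538915e-04, -4.40046787e+01, -1.76592153e+01,  6.33846782e-02,
        5.80563443e-02, -1.47754113e-04]), 'position': array([ 0.25627054, -0.56924086,  0.22155945]), 'tool_rot': array([ 9.77737338e-01,  2.09829771e-01, -5.35879670e-05, -1.07771508e-03]), 'ft_force': array([-0.14290241,  0.33760826, -0.33884553]), 'moment': array([-0.04284915,  0.01568052, -0.02852952]), 'grip_width': 0.08688901443142094}
scene {'fx': 476.2561695688062, 'fy': 476.2561695688062, 'cx': 312.67307180180836, 'cy': 240.13107640529387, 'position': array([ 1.41215168, -0.06437714,  0.94147953]), 'attitude': array([ 0.6678203 ,  0.63233466, -0.26354218, -0.29105745])}
top {'fx': 539.5482972303256, 'fy': 539.5482972303256, 'cx': 314.358572773672, 'cy': 244.28856109730793, 'position': array([0.21388307, 0.00920619, 1.79488749]), 'attitude': array([-0.70131984,  0.70740318, -0.06693101,  0.05702168])}
```

View pics/scene0.png

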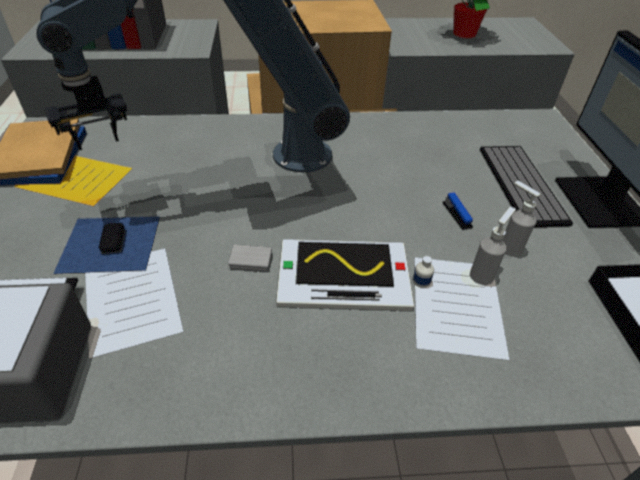

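View pics/top0.png

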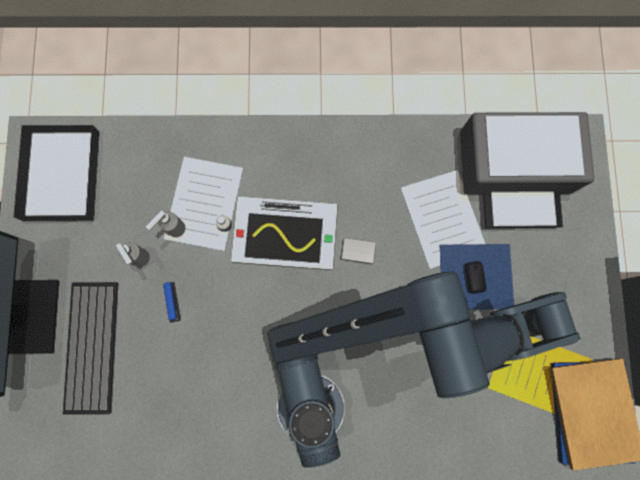

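```bash
cat > h.py <<'E'
import numpy as np, cv2
from rig import robot
from scipy.spatial.transform import Rotation as R
from scipy.optimize import least_squares
from scipy.spatial import cKDTree
yy=np.linspace(-.1,.1,4001); C=np.c_[.04*np.sin(2*np.pi*yy/.2),yy]
s=np.r_[0,np.cumsum(np.hypot(*np.diff(C,axis=0).T))]
def at(u): return np.array([np.interp(u*s[-1],s,C[:,0]),np.interp(u*s[-1],s,C[:,1])]).T
def bp(c,px,z):
    px=np.atleast_2d(px).astype(float)
    d=np.c_[(px[:,0]-c["cx"])/c["fx"],(px[:,1]-c["cy"])/c["fy"],np.ones(len(px))]
    d=R.from_quat(c["attitude"]).apply(d); p=c["position"]
    return (p+d*((z-p[2])/d[:,2])[:,None])
def proj(c,P):
    P=np.atleast_2d(P); d=R.from_quat(c["attitude"]).inv().apply(P-c["position"])
    return np.c_[c["cx"]+c["fx"]*d[:,0]/d[:,2],c["cy"]+c["fy"]*d[:,1]/d[:,2]]
def w(b,P): 
    a=b[2]; M=np.array([[np.cos(a),-np.sin(a)],[np.sin(a),np.cos(a)]]); return P@M.T+b[:2]
E
python3 - <<'E'
from h import *
ROI={"scene":(295,240,395,288),"top":(245,212,325,265)}
for n in ROI:
    c=robot.camera(n); im=c["pixels"].astype(int); x0,y0,x1,y1=ROI[n]
    m=np.zeros(im.shape[:2],bool); m[y0:y1,x0:x1]=True
    r,g,b=im[...,0],im[...,1],im[...,2]
    y,x=np.where(m&(r>90)&(g>80)&(b<.6*r)); 
    wt=im[y,x,0]
    P=bp(c,np.c_[x,y],.032)[:,:2]
    def f(q):
        # both directions: pixels to curve, curve to pixels
        Cw=w(q,C[::40]); 
        d1=cKDTree(w(q,C)).query(P)[0]; d2=cKDTree(P).query(Cw)[0]
        return np.r_[d1,d2]
    best=min((least_squares(f,[*P.mean(0),a],x_scale=[.01,.01,.1],diff_step=1e-3) for a in(-.3,0,.3)),key=lambda r:r.cost)
    print(n,len(x),best.x,np.sqrt(np.mean(best.fun**2)),P.mean(0))
    b=best.x; ov=cv2.resize(c["pixels"][y0-15:y1+25,x0-30:x1+30],None,fx=5,fy=5,interpolation=cv2.INTER_CUBIC)[:,:,::-1].copy()
    def dr(P2,z,col):
        q=(proj(c,np.c_[w(b,P2),np.full(len(P2),z)])-[x0-30,y0-15]+.5)*5
        cv2.polylines(ov,[q.astype(int)[:,None]],False,col,1)
    dr(C,.032,(255,0,255))
    F=np.array([[-.075,-.125],[.075,-.125],[.075,.125],[-.075,.125],[-.075,-.125]]);dr(F,.032,(255,255,0))
    B=np.array([[-.092,-.17],[.132,-.17],[.132,.17],[-.092,.17],[-.092,-.17]]);dr(B,.022,(0,255,255))
    cv2.imwrite(f"pics/fit_{n}.png",ov)
    print(ov.shape)
    for nm,mk in(("green",(g>1.5*r)&(g>1.3*b)&(g>80)),("red",(r>2*g)&(r>100)&(r>2*b))):
        M=np.zeros_like(m);M[y0-25:y1+25,x0-30:x1+30]=True
        y,x=np.where(M&mk); print(nm,len(x),bp(c,[[x.mean(),y.mean()]],.029)[0])
E
```

```text
scene 403 [ 0.55058456  0.08546959 -0.08544027] 0.0037321320666596713 [0.5515715  0.08690953]
(440, 800, 3)Traceback (most recent call last):
  File "<stdin>", line 26, in <module>
ValueError: operands could not be broadcast together with shapes (480,640) (3,)
```

```bash
cat > fit.py <<'E'
from h import *
import sys
ROI={"scene":(295,240,395,288),"top":(245,212,325,265)}
tag=sys.argv[1]
for n in ROI:
    c=robot.camera(n); im=c["pixels"].astype(int); x0,y0,x1,y1=ROI[n]
    m=np.zeros(im.shape[:2],bool); m[y0:y1,x0:x1]=True
    r,g,bl=im[...,0],im[...,1],im[...,2]
    y,x=np.where(m&(r>90)&(g>80)&(bl<.6*r)); 
    P=bp(c,np.c_[x,y],.032)[:,:2]
    T=cKDTree(P)
    def f(q):
        Cw=w(q,C[::40]); 
        return np.r_[cKDTree(w(q,C)).query(P)[0],T.query(Cw)[0]]
    best=min((least_squares(f,[*P.mean(0),a],x_scale=[.01,.01,.1],diff_step=1e-3) for a in(-.3,0,.3)),key=lambda r:r.cost)
    b=best.x; print(n,len(x),b,np.sqrt(np.mean(best.fun**2)),P.mean(0))
    ov=cv2.resize(c["pixels"][y0-15:y1+25,x0-30:x1+30],None,fx=5,fy=5,interpolation=cv2.INTER_CUBIC)[:,:,::-1].copy()
    def dr(P2,z,col):
        q=(proj(c,np.c_[w(b,P2),np.full(len(P2),z)])-[x0-30,y0-15]+.5)*5
        cv2.polylines(ov,[q.astype(int)[:,None]],False,col,1)
    dr(C,.032,(255,0,255))
    F=np.array([[-.075,-.125],[.075,-.125],[.075,.125],[-.075,.125],[-.075,-.125]]);dr(F,.032,(255,255,0))
    B=np.array([[-.092,-.17],[.132,-.17],[.132,.17],[-.092,.17],[-.092,-.17]]);dr(B,.022,(0,255,255))
    cv2.imwrite(f"pics/fit_{n}{tag}.png",ov)
    for nm,mk in(("green",(g>1.5*r)&(g>1.3*bl)&(g>80)),("red",(r>2*g)&(r>100)&(r>2*bl))):
        M=np.zeros_like(m);M[y0-25:y1+25,x0-30:x1+30]=True
        y,x=np.where(M&mk); print(nm,len(x),bp(c,[[x.mean(),y.mean()]],.029)[0])
E
python3 fit.py 1
```

```text
scene 404 [ 0.55060262  0.08544462 -0.08518711] 0.0037405241141680837 [0.55198376 0.08738705]
green 61 [ 0.54979356 -0.06234714  0.029     ]
red 59 [0.57083826 0.2320251  0.029     ]
top 345 [ 0.5516209   0.08535986 -0.08098578] 0.0036756035220807583 [0.5512485  0.08547626]
green 49 [ 0.54791095 -0.06285334  0.029     ]
red 39 [0.5677896  0.23139863 0.029     ]
```

```bash
ls pics
```

```text
fit_scene.png
fit_scene1.png
fit_top1.png
scene0.png
top0.png
```

View pics/fit_scene1.png

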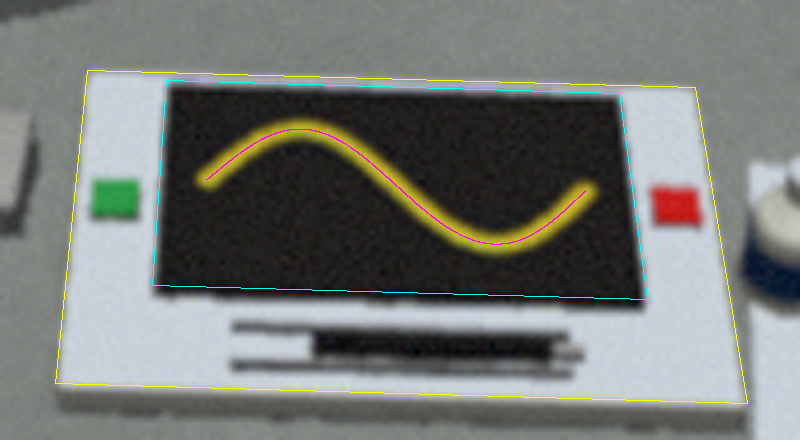

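View pics/fit_top1.png

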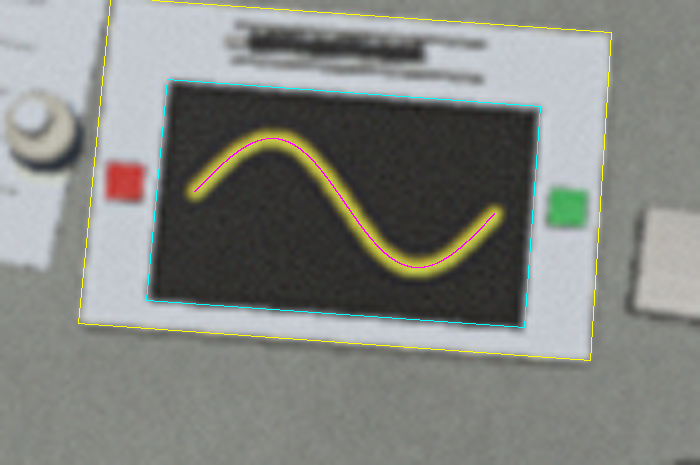

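```bash
python3 - <<'E'
from h import *
c=robot.camera("top"); s_=robot.camera("scene")
cv2.imwrite("pics/crop_top.png",cv2.resize(c["pixels"][180:300,100:240],None,fx=5,fy=5,interpolation=cv2.INTER_CUBIC)[:,:,::-1])
# scene base points
print("scene bases approx", bp(s_,[[486,283],[516,254],[424,284]],0))
b=[.5512,.0855,-.083]; print(w(b,at(np.linspace(0,1,11))).round(4))
o=robot.get_obs(); print(R.from_quat(o["tool_rot"]).as_matrix().round(3))
E
```

```text
scene bases approx [[ 6.15212633e-01  4.57121936e-01  0.00000000e+00]
 [ 5.13446721e-01  5.76717446e-01  0.00000000e+00]
 [ 6.10863793e-01  2.92409042e-01 -1.11022302e-16]]
[[ 0.5429 -0.0142]
 [ 0.5241  0.0044]
 [ 0.5093  0.0261]
 [ 0.5114  0.0514]
 [ 0.5296  0.0703]
 [ 0.5512  0.0855]
 [ 0.5728  0.1007]
 [ 0.591   0.1196]
 [ 0.5931  0.1449]
 [ 0.5783  0.1666]
 [ 0.5595  0.1852]]
[[ 0.912  0.41  -0.   ]
 [ 0.41  -0.912  0.001]
 [ 0.    -0.001 -1.   ]]
```

View pics/crop_top.png

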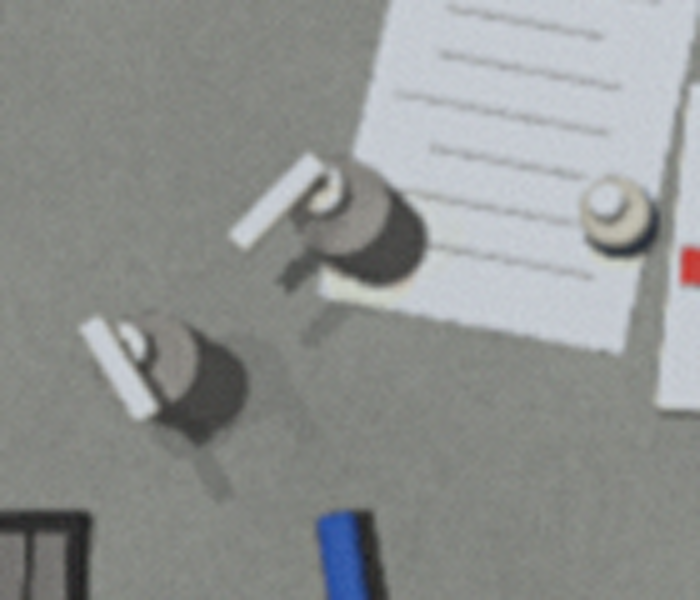

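Call:
carry_out:
  series:
    - [25, -20, 0, 0, 0, -5, -1]
    - [70, -55, 0, 0, 0, -14, -1]
    - [120, -95, 0, 0, 0, -23, -1]
    - [170, -135, 0, 0, 0, -32, -1]
    - [220, -175, 0, 0, 0, -41, -1]
    - [270, -215, 0, 0, 0, -50, -1]
    - [320, -255, 20, 0, 0, -58, -1]
    - [350, -280, 30, 0, 0, -65.8, -1]
  force: 20

```text
time: 1.35
position: [0.4615, -0.1687, 0.1924]
tool_rot: [0.705, 0.709, 0.0, 0.0]
ft_force: [-0.5, -1.0, 0.7]
grip_width: 0.0149
```

```bash
cat > st.py <<'E'
from h import *
o=robot.get_obs(); M=R.from_quat(o["tool_rot"]).as_matrix()
print(o["time"],o["position"].round(4),"F",o["ft_force"].round(2),"w",o["grip_width"]); print(M.round(3)); print(o["q"].round(3))
E
python3 st.py; python3 fit.py 2
```

```text
1.35 [ 0.4615 -0.1687  0.1924] F [-0.48 -1.03  0.67] w 0.014850922669852695
[[-0.006  1.     0.001]
 [ 1.     0.006  0.   ]
 [ 0.     0.001 -1.   ]]
[-5.790e-01  3.930e-01  1.795e+00  1.000e-03  9.540e-01 -5.850e-01]
scene 411 [ 0.55050131  0.08554881 -0.08475604] 0.0038132928410665296 [0.55185622 0.08712348]
green 64 [ 0.54976669 -0.06292787  0.029     ]
red 59 [0.57083826 0.2320251  0.029     ]
top 339 [ 0.55165777  0.08525908 -0.08190742] 0.003611505675708594 [0.55180098 0.08613576]
green 48 [ 0.54812442 -0.062648    0.029     ]
red 39 [0.5677896  0.23139863 0.029     ]
```

Call:
carry_out:
  series:
    - [40, 22, 0, 0, 0, 0, -1]
    - [90, 48, 5, 0, 0, 0, -1]
    - [130, 70, 30, 0, 0, 0, -1]
    - [154, 82, 60, 0, 0, 0, -1]
    - [154, 82, 90, 0, 0, 0, -1]
    - [154, 82, 115, 0, 0, 0, -1]
    - [154, 82, 127, 0, 0, 0, -1]
    - [154, 82, 132, 0, 0, 0, -1]

```text
time: 2.45
position: [0.5414, -0.0115, 0.0595]
tool_rot: [0.705, 0.709, 0.0, -0.002]
ft_force: [-0.1, -0.3, -0.8]
grip_width: 0.0004
```

```bash
python3 st.py; python3 - <<'E'
from h import *
for n,(x0,y0) in (("scene",(270,180)),("top",(240,190))):
    c=robot.camera(n); cv2.imwrite(f"pics/ap_{n}.png",cv2.resize(c["pixels"][y0:y0+120,x0:x0+150],None,fx=5,fy=5,interpolation=cv2.INTER_CUBIC)[:,:,::-1])
E
python3 st.py|head -1
```

```text
2.45 [ 0.5414 -0.0115  0.0595] F [-0.14 -0.34 -0.78] w 0.0003624577149930276
[[-0.006  1.    -0.003]
 [ 1.     0.006  0.004]
 [ 0.004 -0.003 -1.   ]]
[-0.229  0.665  1.769  0.004  0.711 -0.239]
2.55 [ 0.5416 -0.0114  0.0599] F [-0.18  0.16  0.16] w 0.0005028339021419986
```

View pics/ap_scene.png

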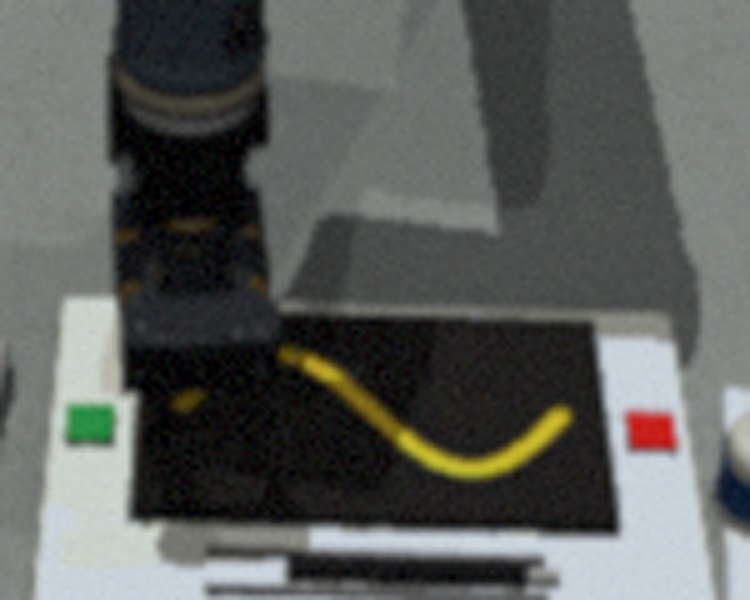

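Call:
carry_out:
  series:
    - [-3, 1.5, 6, 0, 0, 0, -1]
    - [-3, 1.5, 12, 0, 0, 0, -1]
    - [-3, 1.5, 18, 0, 0, 0, -1]
    - [-3, 1.5, 22, 0, 0, 0, -1]
    - [-3, 1.5, 26, 0, 0, 0, -1]
    - [-3, 1.5, 28, 0, 0, 0, -1]
    - [-3, 1.5, 29.5, 0, 0, 0, -1]
    - [-3, 1.5, 30.5, 0, 0, 0, -1]

```text
time: 3.55
position: [0.5429, -0.0142, 0.0295]
tool_rot: [0.705, 0.71, 0.0, -0.002]
ft_force: [-0.6, -0.7, 3.1]
grip_width: 0.0004
```

```bash
python3 st.py
```

```text
3.55 [ 0.5429 -0.0142  0.0295] F [-0.57 -0.69  3.1 ] w 0.0003574317501505623
[[-0.007  1.    -0.002]
 [ 1.     0.007  0.004]
 [ 0.004 -0.002 -1.   ]]
[-0.234  0.72   1.776  0.005  0.649 -0.244]
```

```bash
cat > avg.py <<'E'
from h import *
F=[];p=[]
for i in range(8):
    c=robot.camera("scene"); o=robot.get_obs(); F.append(o["ft_force"]); p.append(o["position"])
F=np.array(F); print(o["time"],F.mean(0).round(2),F.std(0).round(2),np.mean(p,0).round(4))
cv2.imwrite("pics/last.png",cv2.resize(c["pixels"][200:320,270:420],None,fx=5,fy=5,interpolation=cv2.INTER_CUBIC)[:,:,::-1])
E
python3 avg.py
```

```text
3.95 [-0.84  0.34  1.85] [0.82 0.34 0.39] [ 0.5429 -0.0142  0.0295]
```

```bash
cat > plan.py <<'E'
from h import *
import sys
u0,u1,z=map(float,sys.argv[1:4]); b=[.5511,.0855,-.083]
o=robot.get_obs(); M=R.from_quat(o["tool_rot"]).as_matrix()
for u in np.linspace(u0,u1,9)[1:]:
    p=np.r_[w(b,at(u)),z]; print(u.round(3),(M.T@(p-o["position"])*1000).round(1))
E
python3 plan.py 0 .16 .0282
```

```text
0.02 [ 3.7 -3.9  1.3]
0.04 [ 7.3 -7.7  1.3]
0.06 [ 11.1 -11.4   1.3]
0.08 [ 14.8 -15.1   1.4]
0.1 [ 18.7 -18.7   1.4]
0.12 [ 22.7 -22.2   1.4]
0.14 [ 26.8 -25.5   1.4]
0.16 [ 31.1 -28.5   1.4]
```

Call:
carry_out:
  series:
    - [3.5, -4, 1.3, 0, 0, 0, -1]
    - [7.5, -7.5, 1.3, 0, 0, 0, -1]
    - [11, -11.5, 1.3, 0, 0, 0, -1]
    - [15, -15, 1.4, 0, 0, 0, -1]
    - [18.5, -18.5, 1.4, 0, 0, 0, -1]
    - [22.5, -22, 1.4, 0, 0, 0, -1]
    - [27, -25.5, 1.4, 0, 0, 0, -1]
    - [31, -28.5, 1.4, 0, 0, 0, -1]

```text
time: 4.95
position: [0.5138, 0.017, 0.0282]
tool_rot: [0.705, 0.71, 0.0, -0.002]
ft_force: [0.6, -1.3, 2.1]
grip_width: 0.0001
```

```bash
python3 avg.py; python3 plan.py .16 .32 .0280
```

```text
5.35 [0.36 1.24 3.08] [0.57 0.8  0.37] [0.5132 0.0173 0.0281]
0.18 [ 4.3 -1.9  0.1]
0.2 [ 9.1 -4.1  0.1]
0.22 [14.2 -5.6  0.1]
0.24 [19.4 -6.2  0.2]
0.26 [24.7 -5.7  0.2]
0.28 [29.7 -4.2  0.2]
0.3 [34.4 -1.8  0.2]
0.32 [38.8  1.2  0.2]
```

View pics/last.png

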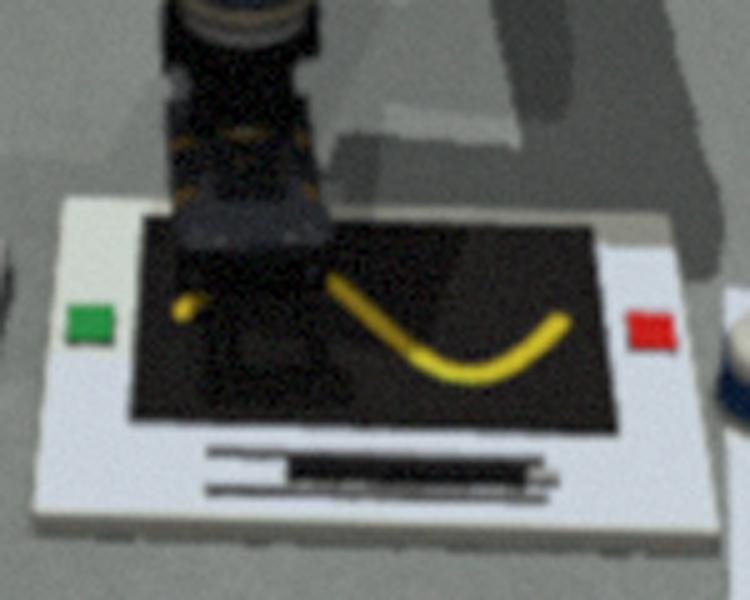

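The view shows the hand on the line between the green end (crop px 180,308) and the middle, and the board has not moved. The push is about 3 N at z = 28.1 mm, so I'll go on slightly higher.

Call:
carry_out:
  series:
    - [4.5, -2, -0.2, 0, 0, 0, -1]
    - [9, -4, -0.2, 0, 0, 0, -1]
    - [14, -5.5, -0.2, 0, 0, 0, -1]
    - [19.5, -6, -0.2, 0, 0, 0, -1]
    - [24.5, -5.5, -0.2, 0, 0, 0, -1]
    - [29.5, -4, -0.2, 0, 0, 0, -1]
    - [34.5, -2, -0.2, 0, 0, 0, -1]
    - [39, 1, -0.2, 0, 0, 0, -1]

```text
time: 6.35
position: [0.5137, 0.0564, 0.0283]
tool_rot: [0.705, 0.709, -0.0, -0.003]
ft_force: [-0.6, -0.9, 2.3]
grip_width: 0.0004
```

```bash
python3 avg.py; python3 plan.py .32 .48 .0285
```

```text
6.75 [-0.    1.52  2.48] [0.64 0.44 0.52] [0.5142 0.0565 0.0284]
0.34 [ 3.7  3.5 -0.1]
0.36 [ 7.4  7.3 -0.1]
0.38 [10.9 11.2 -0.1]
0.4 [14.2 15.4 -0.1]
0.42 [17.3 19.6 -0.1]
0.44 [20.4 23.9 -0.1]
0.46 [23.4 28.3 -0.1]
0.48 [26.3 32.7 -0.1]
```

Call:
carry_out:
  series:
    - [3.5, 3.5, 0, 0, 0, 0, -1]
    - [7.5, 7.5, 0, 0, 0, 0, -1]
    - [11, 11, 0, 0, 0, 0, -1]
    - [14, 15.5, 0, 0, 0, 0, -1]
    - [17.5, 19.5, 0, 0, 0, 0, -1]
    - [20.5, 24, 0, 0, 0, 0, -1]
    - [23.5, 28.5, 0, 0, 0, 0, -1]
    - [26.5, 32.5, 0, 0, 0, 0, -1]

```text
time: 7.75
position: [0.5469, 0.083, 0.0284]
tool_rot: [0.705, 0.709, 0.0, -0.003]
ft_force: [-1.3, -1.6, 3.2]
grip_width: 0.0007
```

```bash
python3 avg.py; python3 plan.py .48 .64 .0285
```

```text
8.15 [0.38 1.24 2.48] [0.69 0.56 0.33] [0.5475 0.0831 0.0286]
0.5 [2.7 3.8 0.2]
0.52 [5.6 8.2 0.2]
0.54 [ 8.5 12.6  0.2]
0.56 [11.5 17.   0.2]
0.58 [14.5 21.3  0.2]
0.6 [17.7 25.5  0.2]
0.62 [21.  29.6  0.2]
0.64 [24.5 33.6  0.2]
```

Call:
carry_out:
  series:
    - [2.5, 4, 0.1, 0, 0, 0, -1]
    - [5.5, 8, 0.1, 0, 0, 0, -1]
    - [8.5, 12.5, 0.1, 0, 0, 0, -1]
    - [11.5, 17, 0.1, 0, 0, 0, -1]
    - [14.5, 21.5, 0.1, 0, 0, 0, -1]
    - [17.5, 25.5, 0.1, 0, 0, 0, -1]
    - [21, 29.5, 0.1, 0, 0, 0, -1]
    - [24.5, 33.5, 0.1, 0, 0, 0, -1]

```text
time: 9.15
position: [0.5809, 0.1078, 0.0286]
tool_rot: [0.705, 0.709, 0.001, -0.002]
ft_force: [-1.1, -0.6, 1.8]
grip_width: 0.0007
```

```bash
python3 avg.py; python3 plan.py .64 .80 .0285
```

```text
9.55 [0.11 1.11 2.53] [0.74 0.77 0.68] [0.5815 0.108  0.0288]
0.66 [3.6 3.2 0.3]
0.68 [7.5 6.7 0.3]
0.7 [11.9  9.7  0.4]
0.72 [16.6 12.1  0.4]
0.74 [21.6 13.6  0.4]
0.76 [26.9 14.1  0.4]
0.78 [32.1 13.5  0.5]
0.8 [37.2 12.   0.5]
```

View pics/last.png

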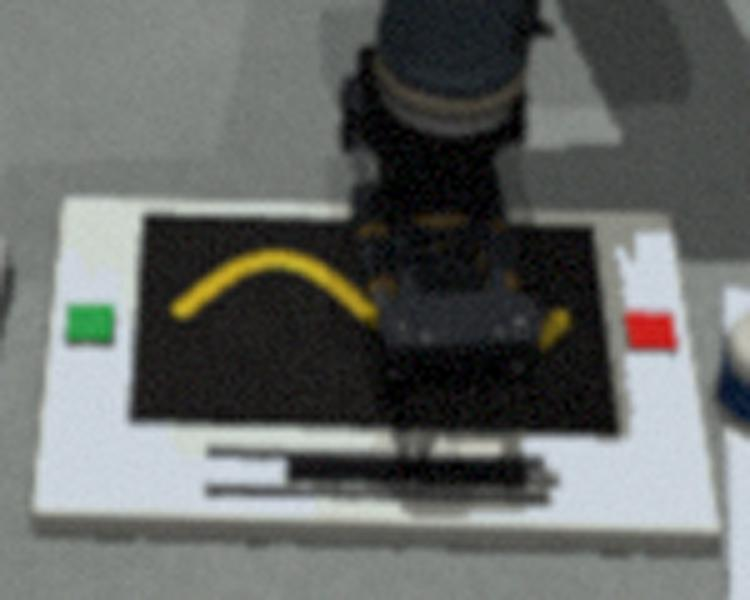

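The board and both markers are still where they were (green at 90,324, red at 652,330 in the crop). The traced part of the line is visible again behind the hand.

Call:
carry_out:
  series:
    - [3.5, 3, 0.3, 0, 0, 0, -1]
    - [7.5, 6.5, 0.3, 0, 0, 0, -1]
    - [12, 9.5, 0.3, 0, 0, 0, -1]
    - [16.5, 12, 0.3, 0, 0, 0, -1]
    - [21.5, 13.5, 0.4, 0, 0, 0, -1]
    - [27, 14, 0.4, 0, 0, 0, -1]
    - [32, 13.5, 0.4, 0, 0, 0, -1]
    - [37, 12, 0.4, 0, 0, 0, -1]

```text
time: 10.55
position: [0.5935, 0.1451, 0.0287]
tool_rot: [0.705, 0.709, 0.002, -0.002]
ft_force: [1.0, -1.4, 2.9]
grip_width: 0.0007
```

```bash
python3 avg.py; python3 plan.py .80 .96 .0285
```

```text
10.95 [0.32 1.46 2.02] [0.4  0.62 0.52] [0.5931 0.1454 0.0286]
0.82 [ 4.7 -2.1  0.1]
0.84 [ 9.3 -4.8  0.1]
0.86 [13.6 -7.9  0.2]
0.88 [ 17.7 -11.2   0.2]
0.9 [ 21.7 -14.7   0.2]
0.92 [ 25.6 -18.3   0.2]
0.94 [ 29.3 -22.    0.2]
0.96 [ 33.1 -25.7   0.3]
```

Call:
carry_out:
  series:
    - [4.5, -2, 0.3, 0, 0, 0, -1]
    - [9.5, -5, 0.3, 0, 0, 0, -1]
    - [13.5, -8, 0.3, 0, 0, 0, -1]
    - [17.5, -11, 0.3, 0, 0, 0, -1]
    - [21.5, -14.5, 0.3, 0, 0, 0, -1]
    - [25.5, -18.5, 0.4, 0, 0, 0, -1]
    - [29.5, -22, 0.4, 0, 0, 0, -1]
    - [33, -25.5, 0.4, 0, 0, 0, -1]

```text
time: 11.95
position: [0.567, 0.1781, 0.0284]
tool_rot: [0.705, 0.709, 0.002, -0.002]
ft_force: [0.8, -0.8, 2.9]
grip_width: 0.0006
```

```bash
python3 avg.py; python3 plan.py .96 1.0 .0284
```

```text
12.35 [-0.7   1.11  2.53] [0.87 0.48 0.45] [0.5665 0.1784 0.0282]
0.965 [ 0.8 -0.5 -0.2]
0.97 [ 1.7 -1.4 -0.2]
0.975 [ 2.6 -2.4 -0.2]
0.98 [ 3.5 -3.3 -0.2]
0.985 [ 4.4 -4.3 -0.2]
0.99 [ 5.3 -5.2 -0.2]
0.995 [ 6.3 -6.2 -0.2]
1.0 [ 7.2 -7.2 -0.2]
```

Call:
carry_out:
  series:
    - [1.5, -1.5, -0.1, 0, 0, 0, -1]
    - [3.5, -3.5, -0.1, 0, 0, 0, -1]
    - [5.5, -5.5, -0.1, 0, 0, 0, -1]
    - [7, -7, -0.1, 0, 0, 0, -1]
    - [7, -7, -0.1, 0, 0, 0, -1]
    - [7, -7, -0.1, 0, 0, 0, -1]

```text
time: 13.1
position: [0.5594, 0.1852, 0.0283]
tool_rot: [0.705, 0.709, 0.001, -0.003]
ft_force: [0.5, 0.3, 2.7]
grip_width: 0.0003
```

```bash
python3 avg.py; python3 fit.py end 2>&1 | grep -E "green|red"; python3 plan.py .99 1 .0284|tail -1
```

```text
13.5 [0.21 0.87 2.56] [0.38 0.81 0.27] [0.5594 0.1852 0.0283]
green 61 [ 0.54979356 -0.06234714  0.029     ]
red 0 [nan nan nan]
green 49 [ 0.54791095 -0.06285334  0.029     ]
red 0 [nan nan nan]
1.0 [-0.  -0.  -0.1]
```

View pics/last.png

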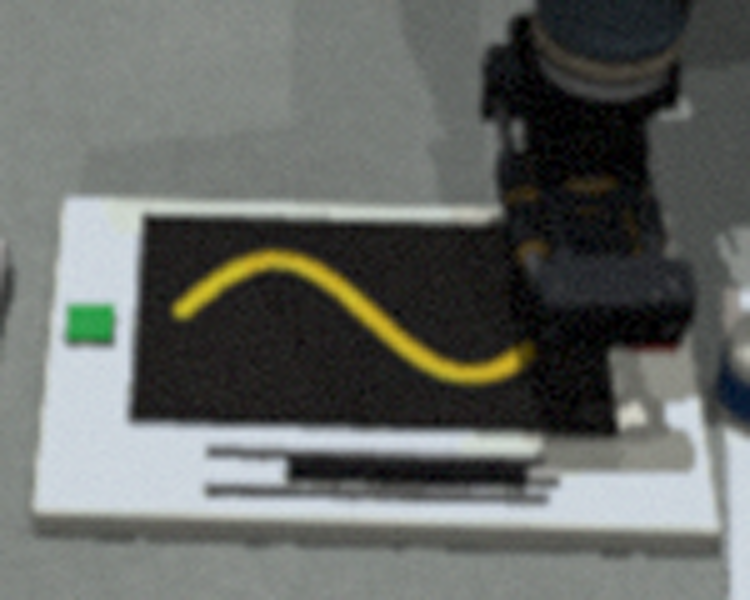

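The fingers are at the red end, pressing with about 2.6 N. The red tile is mostly hidden under the hand, with its lower edge still at its old place (655,345 in the crop). The board and the green tile have not moved, so I'm handing in.

```bash
python3 -c "
from rig import robot
print(robot.hand_in())"
```

```text
the job is handed in; nothing more can be done
None
```

I traced the whole yellow line from its green end to its red end with the closed bare fingertips, then handed the job in while they were still pressing on the red end. The hand-in gives no verdict.

- **Press:** after the first touch (about 1.9 N, some 2.5 mm down), the force averaged about 2.0 to 3.1 N at each stop. By the fingertip height, the face was about 3 to 4 mm down.
- **Final position:** the fingertips were at (0.5594, 0.1852), within 1 mm of the estimated red end of the line. They pressed with about 2.6 N, roughly 3.7 mm down, and the clock read about 14 s.
- **Board and markers:** in the last pictures the green tile was in the same place as at the start and the board looked unmoved. The red tile was mostly hidden under the hand, so its final position could not be measured. It was unmoved in the last view I checked, about two thirds of the way along.
- **Agreement:** the two cameras placed the board within about 1 mm of each other. Single force readings were noisy, by about 0.5 N.
- **Other objects:** I did not measure the other things on the desk separately. The fingers touched nothing but the board's face, as far as I could see.

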